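# File the sloping edge of a clamped bar on forward strokes

## Task

Take the file out of the tray, lay it flat on the sloping top edge of the clamped bar and give the edge at least two full forward strokes (away from you, toward the stop), each pressed lightly from toe to heel of the file and with the clamp ending hard against its stop. Lift the file clear at the forward end of every stroke and carry it back through the air, never dragging the clamp back from its stop. Then lay the file flat in the tray again, leaving the clamp home against the stop and everything else where it stands.

Things in the scene. Friction and masses are not known exactly. Their poses are not given: they have to be found in the camera images.
- file: Flat steel file, blade 160x26x7 mm, its flat underside the filing face, narrowed to 18 mm over the last 25 mm at the toe. On top an upright wooden grip: 80 mm long (x, middle 5 mm behind the blade's), 16 mm thick (y), flat sides from 13 to 47 mm above the face. About 0.2 kg. Origin: centre of the filing face; +x to the toe, +z up through the grip. Lies in the tray, toe away from the robot.
- file_toe (a point): The toe end of the file: on the filing face, 80 mm ahead (+x) of the file's origin.
- bar: Aluminium bar 12 mm thick (x), 120 long (y), 50 high (z), clamped aslant: its top edge slopes 30 deg, higher at -y. Origin: middle of its lower edge; +x level, the stroke direction, to the stop; +z square to the edge. Edge to file: the plane z = 50 mm; the clamp stays below it. A full stroke takes the toe from under 45 mm to over 112 mm past the bar (bar x), file flat on the edge.
- clamp_slide (a joint): Slide of the steel clamp holding the bar, along the board's guides, in m: 0 = against the stop at the far end, negative = off the stop toward the robot, to -0.05 at most. Starts 8 to 18 mm off the stop. About 1.5 N of friction, so a pressed file takes it along, forward or back.
- board: Plywood filing board, 260 (x) x 160 (y) x 14 mm, fixed to the worktop, with two low side guides (top 28 mm over the worktop) and a wooden stop across its far end (top 40 mm over the worktop). Origin: centre of its underside; +x toward the stop.
- sample_tray: Shallow open metal tray, 222 (x) x 322 (y) x 40 mm high, fixed, with the file in it. Origin: centre of its underside; the floor is 2 mm thick.
- masking_tape: Roll of masking tape, 96 mm across, 25 mm high, lying flat; a bystander. Origin: centre of its underside.
- marker_pen: White marker pen with a black cap, 132 mm long, 18 mm thick, lying; a bystander. Origin: underside, middle.
- sample_jar_2: Sample jar with a black lid, 56 mm across, 70 mm high; a bystander. Origin: centre of its underside.

How it is judged:
By the outcome, as a careful person would: the job done as asked, in the order asked, and still so for the second after the job is handed in, with the robot touching nothing.
It also fails if it takes over 50 s, if anything falls off the work surface, if the arm or the gripper's body presses on something with over 40 N, if the wrist force passes 120 N, or if a joint passes its speed limit or range.

## Robot

A 7-joint arm with a two-finger parallel gripper is mounted at the origin on a cart in front of the work surface, level with it; the furniture and walls round the work are solid. World frame = base frame: x ahead of the robot, y to its left, z up, the work surface at z = 0. Lengths are in mm, angles in rad, forces in N, time in s.
With the tool pointing down it reaches from about 425 to 1025 mm from the base axis. Payload 3.6 kg.
Tool frame: the origin (TCP) lies on the centre line of the jaws, within the pads' length; the fingertips stand arm.finger_overhang ahead of it and the grasp point (between the pads) lies 2 mm behind it (arm.finger_overhang is the distance from the TCP to the fingertips, in mm); z points along the fingers, y is the direction in which the jaws open and shut (so a half turn about z gives the same grasp; the last joint's range is limited). The gripper opens to 85 mm and grips with 20 to 120 N. Pads are 22 mm wide; open, the fingers measure 114 mm over their backs; the gripper's body (76 mm by 85 mm) begins 54 mm behind the grasp point. The pads swing forward as they close: fully open they stand 13 mm farther back than shut.
Start: joints at [-1.327, 0.591, 0.048, 1.609, -0.033, 0.943, -0.034], TCP at [240.269, 684.033, 248.302] pointing down, gripper open.
Joint ranges: [-2.69, 2.69], [-0.47, 2.24], [-1.27, 1.36], [0.19, 2.51], [-1.53, 4.68], [0.08, 2.07], [-3.09, 3.09]. Speed limits (rad/s): [2.57, 2.57, 3.14, 3.14, 3.14, 3.14, 3.14].

## Interface

Orientations are given as a rotation vector (axis times angle).
In Python, from rig import arm gives the robot as it stands.
- The arm moves only by the tool drive_tool, never from a script. Its argument "moves" is text: rows parted by semicolons, each of 6 numbers parted by spaces: the shift along the tool's x, y, z in units of 0.6 m (1.0 is 0.6 m), then the turn, a rotation vector about the tool's x, y, z in units of 45 degrees (1.0 is 45 degrees). A call has 1 to 12 rows; each row shifts and turns the commanded pose from where the row before left it, along the tool's axes as they then stand; what a row does not reach is not made up. A row lasts 1/10 s, in which the tool goes at most 50 mm and 8.59 degrees, less where a joint would pass 70% of its speed; a pose out of reach is approached as far as the arm can. A call with a number of a shift or a turn outside -1 to 1 is refused whole. A call with a gripper value outside its range is refused whole. "fingers" is the opening, from 0 (shut) to 1 (fully open), set as the call begins (left out, the last holds). The fingers move at their own pace and stop on an object; "squeeze" is the grip in N (left out, the last holds). Time passes only in rows, so rows that do not move let the fingers close. It gives the time, the measured TCP pose, the force and the opening at its end, in the units of the state.
- arm.read_state(): the state, without advancing time (a new reading comes with each control period).
- arm.capture(name): name is "side" or "top" or "wrist"; returns (picture, depth): 480x640x3 uint8, red, green, blue; 480x640 float32, mm along the optical axis (not along the pixel's ray), 0 where there is no reading.
- arm.get_calibration(name): a dict with "camera_matrix" (3x3 intrinsics, pixels), "R" (3x3) and "t" (3): a world point X has camera coordinates R X + t; the wrist camera has in their place "hand_eye" (4x4, takes a point from camera to tool coordinates, whose origin is the TCP and whose axes are the flange's). Camera axes: x right, y down, z forward; pixel columns grow to the right and rows downward; lengths in mm; the calibration is good to about 2 mm. A picture is of the moment at which its call begins: read the wrist's pose just before it. get_calibration takes no time and is no camera call.
- arm.finish_job(): hands the job in, once; it reports no verdict.
The state is a dict: "t": time; "q": joint angles; "joint_velocities": joint speeds; "tau": joint torques, N m; "position": TCP position; "eef_rot": TCP orientation; "wrist_force": force on the tool from outside, world axes, zero at the start; "torque": the same for the moment, N m; "opening": opening from 0.0 (shut) to 1.0 (fully open).
Only numpy, scipy, OpenCV 4.12 (cv2) and the standard library are available. Lean on these libraries where they do the work, as an engineer would, in place of code of your own. Each camera call takes 0.05 s, during which the arm holds its last target. There are 200 camera calls.

## Working session

There is one attempt and no reset: what is moved stays moved. The work goes in short steps, Python scripts to look and compute and a tool call to move; the robot and the scene stay as the last step left them, time stands still between calls to the robot, and variables do not carry over. Pictures are saved under pics/ and viewed, about 8 in all and at most 12, crops included, and the job is handed in when it is done.

Besides the shell and the picture viewer there is one more tool, called after ">>>" in YAML: its name, and indented under it one key for each argument. drive_tool: Moves the arm, as the interface text tells. Its arguments: {"type":"object","properties":{"moves":{"type":"string"},"fingers":{"type":"number"},"squeeze":{"type":"number"}},"required":["moves"]}

```bash
ls; mkdir -p pics; python3 - <<'E'
from rig import arm
import cv2,numpy as np
s=arm.read_state();print(s);print(arm.finger_overhang)
for n in("side","top"):
    p,d=arm.capture(n);cv2.imwrite(f"pics/{n}0.png",p[:,:,::-1]);np.savez(f"pics/{n}0.npz",p=p,d=d)
    print(n,arm.get_calibration(n))
print(arm.get_calibration("wrist"))
E
```

```text
pics
{'t': 0.0, 'q': array([-1.32650682,  0.5920976 ,  0.04827724,  1.6098389 , -0.03327722,
        0.94271642, -0.03368255]), 'joint_velocities': array([ 0.00056575,  0.00213006, -0.00025488,  0.00105869, -0.00015407,
        0.00073238, -0.00094743]), 'tau': array([-8.06675125e-04, -5.48688269e+01,  1.54651970e+00, -1.98118722e+01,
        9.42619314e-03,  8.93014076e-03,  1.10295210e-05]), 'position': array([239.98514582, 683.28010523, 247.14964448]), 'eef_rot': array([-0.52783655, -3.09667867,  0.00352248]), 'wrist_force': array([-0.31325199, -1.12102473, -0.50135037]), 'torque': array([-0.00627908,  0.07395593,  0.02983487]), 'opening': 0.9990423687224038}
17.0
side {'camera_matrix': array([[441.578234  ,   0.        , 327.43790859],
       [  0.        , 441.578234  , 240.41344256],
       [  0.        ,   0.        ,   1.        ]]), 'R': array([[ 0.89155097, -0.45241292, -0.02143402],
       [-0.20631713, -0.36354094, -0.9084444 ],
       [ 0.40319984,  0.81434669, -0.41745581]]), 't': array([-478.54280842,  199.52370257,  714.52506123])}
top {'camera_matrix': array([[545.06
[... 177 characters left out ...]
7,  0.00496871],
       [-0.97065874,  0.04453302, -0.23630153],
       [ 0.23581579, -0.01593793, -0.97166707]]), 't': array([  77.18498706,  595.29240964, 1098.92777295])}
{'camera_matrix': array([[365.37729476,   0.        , 316.53230475],
       [  0.        , 365.37729476, 239.42727497],
       [  0.        ,   0.        ,   1.        ]]), 'hand_eye': array([[-5.97754717e-04, -9.52868188e-01, -3.03384014e-01,
         7.73473686e+01],
       [ 9.99999659e-01, -3.96460529e-04, -7.25087272e-04,
         1.54454723e+00],
       [ 5.70632808e-04, -3.03384343e-01,  9.52868099e-01,
        -1.26035606e+02],
       [ 0.00000000e+00,  0.00000000e+00,  0.00000000e+00,
         1.00000000e+00]])}
```

View pics/top0.png

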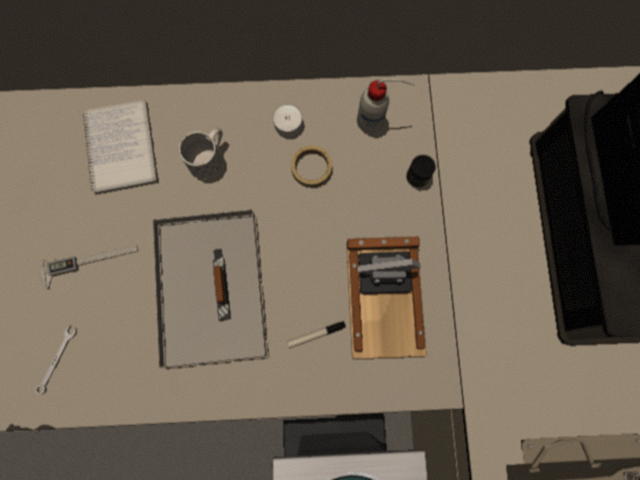

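View pics/side0.png

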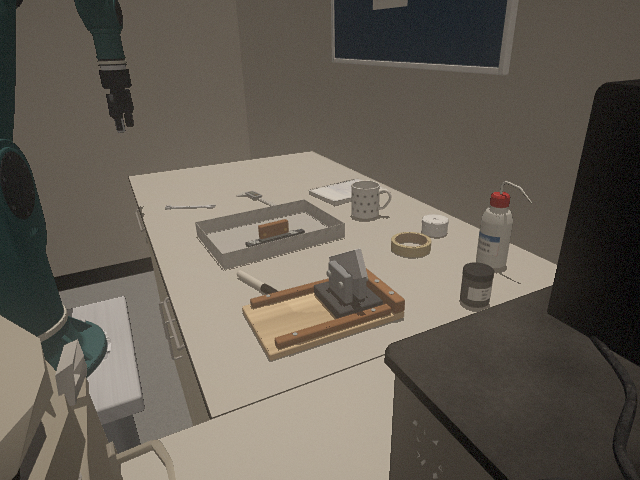

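The top view shows the tray at about (212,290) with the file's brown grip at (220,280). The board is at (387,300), its stop at the top (384,242) and the bar crossing at (388,266). The pen is at (317,334), the tape at (312,166) and the jar at (421,170).

```bash
cat >h.py <<'E'
import numpy as np,cv2
from rig import arm
from scipy.spatial.transform import Rotation as Ro
def cloud(n,d,pose=None):
    c=arm.get_calibration(n);K=c["camera_matrix"]
    v,u=np.mgrid[:480,:640]
    P=np.dstack([(u-K[0,2])/K[0,0]*d,(v-K[1,2])/K[1,1]*d,d]).astype(float)
    if n=="wrist":
        H=c["hand_eye"];T=P@H[:3,:3].T+H[:3,3]
        return T@Ro.from_rotvec(pose["eef_rot"]).as_matrix().T+pose["position"]
    return (P-c["t"])@c["R"]
def rect(XY):
    r=cv2.minAreaRect(XY.astype(np.float32));return np.round(r[0],1),np.round(r[1],1),round(r[2],1)
E
cat >m.py <<'E'
from h import *
z=np.load("pics/top0.npz");p=z["p"];d=z["d"];W=cloud("top",d)
def box(u0,u1,v0,v1):
    m=np.zeros(d.shape,bool);m[v0:v1,u0:u1]=1;return m&(d>0)
hsv=cv2.cvtColor(p,cv2.COLOR_RGB2HSV)
print("table z",np.median(W[380:400,200:300,2]),np.median(W[300:340,445:450,2]),"tray floor",np.median(W[230:260,170:205,2]),"board",np.median(W[310:345,370:405,2]))
f=box(205,240,240,325)
for lo,hi in((5,14),(25,60)):
    m=f&(W[...,2]>lo)&(W[...,2]<hi);q=W[m];print("file",lo,m.sum(),rect(q[:,:2]),np.median(q[:,2]))
g=f&(hsv[...,1]>110);q=W[g];print("brown grip",g.sum(),rect(q[:,:2]),np.percentile(q[:,2],[5,50,95]))
b=box(340,432,230,365)
for lo,hi in((9,20),(22,33),(34,46),(50,150)):
    m=b&(W[...,2]>lo)&(W[...,2]<hi);q=W[m];print("board",lo,m.sum(),rect(q[:,:2]),np.percentile(q[:,2],[2,50,98]))
t=box(145,275,205,375)&(W[...,2]>30);print("tray",rect(W[t][:,:2]),np.median(W[t][:,2]))
c=cv2.resize(p[205:375,145:275],None,fx=3,fy=3,interpolation=2);e=cv2.resize(p[225:365,340:435],None,fx=4,fy=4,interpolation=2)
o=np.zeros((570,780,3),np.uint8);o[:510,:390]=c;o[:560,400:780]=e
cv2.imwrite("pics/crop.png",o[:,:,::-1])
E
python3 m.py
```

```text
table z -0.7666278594067009 -0.8008743459829153 tray floor 1.309651480289208 board 13.666975988662392
file 5 539 (array([526. , 258.4]), array([183.7,  76.5]), 0.0) 8.36847299432574
file 25 323 (array([515.7, 260.7]), array([80.3, 17.4]), 5.4) 47.21616264073953
brown grip 308 (array([515. , 260.3]), array([78.3, 15.9]), 5.4) [24.22740527 47.16794437 51.07597339]
board 9 4030 (array([463.3, -89.3]), array([182.7, 240.2]), 89.0) [ 9.662665   13.67619376 18.69404738]
board 22 2066 (array([ 474.3, -100.4]), array([157.9, 228.5]), 89.7) [22.60813811 28.06857195 32.74181423]
board 34 1209 (array([ 525.4, -101.1]), array([160.1, 155.5]), 89.3) [34.12663619 37.89568465 43.8193941 ]
board 50 1073 (array([ 526.6, -100.7]), array([125.1,  56.7]), 89.7) [ 60.09362043  90.14290747 138.29676144]
tray (array([513.5, 286.5]), array([323.5, 223.8]), 3.5) 39.52113898691981
```

View pics/crop.png

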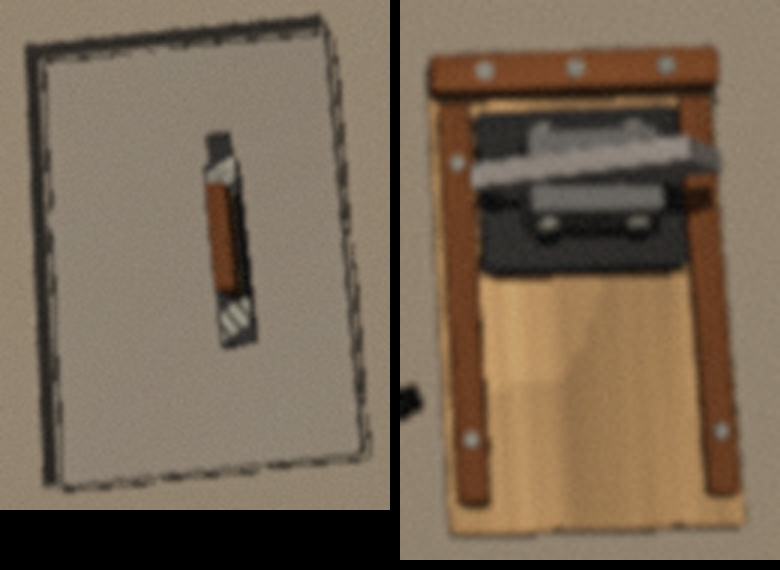

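```bash
cat >>h.py <<'E'
from scipy.linalg import logm,expm
def tool_R(yaw,roll=0,pitch=0):
    "tool x = -file x, tool y = file y, tool z = -file z, file frame yawed then rolled about its x (deg)"
    return (Ro.from_euler("ZXY",[yaw,roll,pitch],degrees=True)*Ro.from_matrix(np.diag([-1,1,-1]))).as_matrix()
def plan(pos,R,n=None,cur=None):
    s=cur or arm.read_state();A=np.eye(4);A[:3,:3]=Ro.from_rotvec(s["eef_rot"]).as_matrix();A[:3,3]=s["position"]
    B=np.eye(4);B[:3,:3]=R;B[:3,3]=pos;D=np.linalg.inv(A)@B
    a=np.degrees(Ro.from_matrix(D[:3,:3]).magnitude());l=np.linalg.norm(D[:3,3])
    n=n or int(max(np.ceil(l/35),np.ceil(a/6.5),1));S=expm(np.real(logm(D))/n)
    r=Ro.from_matrix(S[:3,:3]).as_rotvec(degrees=True)/45
    print("rows",n,"dist %.1f ang %.1f"%(l,a),"row:",*np.round(np.r_[S[:3,3]/600,r],4))
E
cat >m2.py <<'E'
from h import *
z=np.load("pics/top0.npz");p=z["p"];d=z["d"];W=cloud("top",d)
# board yaw from outer sides of the guides / stop, via height masks per row
b=np.zeros(d.shape,bool);b[235:350,340:432]=1;b&=d>0
gd=b&(abs(W[...,2]-28)<4);gd[:285]=0
L=[];Rr=[]
for v in range(288,345):
    q=W[v][gd[v]]
    if len(q)>6:L.append(q[q[:,1].argmax()]);Rr.append(q[q[:,1].argmin()])
for n,e in(("L",L),("R",Rr)):
    e=np.array(e);c=np.polyfit(e[:,0],e[:,1],1);print("guide",n,"yaw",np.degrees(np.arctan(c[0])),"y at 450",np.polyval(c,450))
st=b&(abs(W[...,2]-38)<5);st[250:]=0;q=W[st];print("stop",rect(q[:,:2]))
# bar top: bright greys above 55 mm
hsv=cv2.cvtColor(p,cv2.COLOR_RGB2HSV)
m=b&(W[...,2]>55)&(hsv[...,1]<60);q=W[m]
print(m.sum(),"V",np.percentile(hsv[...,2][m],[5,25,50,75,95]))
for t in(110,125,140):
    k=m&(hsv[...,2]>t);k=cv2.morphologyEx(k.astype(np.uint8),cv2.MORPH_OPEN,np.ones((3,3)))>0;q=W[k]
    if len(q)>30:
        A=np.c_[q[:,:2]-q[:,:2].mean(0),np.ones(len(q))];c=np.linalg.lstsq(A,q[:,2],rcond=None)[0]
        print(t,len(q),"slope",c,"mean",q.mean(0),rect(q[:,:2]),"z",np.percentile(q[:,2],[1,99]))
s=arm.read_state()
plan([505,-60,330],tool_R(0))
E
python3 m2.py
```

```text
guide L yaw -0.6427230241574579 y at 450 -25.611446253917965
guide R yaw -0.9410207893648489 y at 450 -174.37039279470744
stop (array([ 591.6, -101.9]), array([160.1,  22.8]), 89.0)
1047 V [ 39.   67.  100.  118.5 141. ]
110 285 slope [ -1.71822033  -0.52825036 109.10863955] mean [528.74546223 -90.87181379 109.10863955] (array([532.2, -89.2]), array([101.9,  20.1]), 89.3) z [ 82.08684326 140.80800939]
125 230 slope [ -0.22366353  -0.57234586 112.14490485] mean [527.82629391 -90.85626635 112.14490485] (array([528. , -89.1]), array([101.9,  10. ]), 89.7) z [ 81.89520711 140.6480522 ]
rows 23 dist 793.5 ang 19.4 row: -0.0285 -0.0499 -0.0059 -0.0001 -0.0 -0.0187
```

```bash
python3 -c "
from h import *
plan([515.5,260.5,180],tool_R(5.4),n=14)"
```

```text
rows 14 dist 509.1 ang 24.7 row: -0.0397 -0.0457 0.0081 -0.0002 -0.0 -0.0393
```

>>> drive_tool:
  moves: "-0.0397 -0.0457 0.008 0 0 -0.0393;-0.0397 -0.0457 0.008 0 0 -0.0393;-0.0397 -0.0457 0.008 0 0 -0.0393;-0.0397 -0.0457 0.008 0 0 -0.0393;-0.0397 -0.0457 0.008 0 0 -0.0393;-0.0397 -0.0457 0.008 0 0 -0.0393;-0.0397 -0.0457 0.008 0 0 -0.0393;-0.0397 -0.0457 0.008 0 0 -0.0393;-0.0397 -0.0457 0.008 0 0 -0.0393;-0.0397 -0.0457 0.008 0 0 -0.0393;-0.0397 -0.0457 0.008 0 0 -0.0393;-0.0397 -0.0457 0.008 0 0 -0.0393"

```text
t: 1.3
position: [466.2, 312.4, 190.3]
eef_rot: [0.053, -3.14, 0.001]
wrist_force: [0.3, 0.6, -0.4]
opening: 0.997
```

>>> drive_tool:
  moves: "-0.0397 -0.0457 0.008 0 0 -0.0393;-0.0397 -0.0457 0.008 0 0 -0.0393;0 0 0 0 0 0;0 0 0 0 0 0"

```text
t: 1.7
position: [516.4, 260.2, 180.7]
eef_rot: [0.143, -3.138, 0.001]
wrist_force: [-0.5, 0.8, 0.4]
opening: 1.0
```

```bash
cat >w.py <<'E'
from h import *
import sys
n=sys.argv[1];s=arm.read_state();p,d=arm.capture("wrist");cv2.imwrite(f"pics/{n}.png",p[:,:,::-1]);np.savez(f"pics/{n}.npz",p=p,d=d,pos=s["position"],rot=s["eef_rot"])
print(s["t"],s["position"],s["eef_rot"],s["wrist_force"])
W=cloud("wrist",d,s)
hsv=cv2.cvtColor(p,cv2.COLOR_RGB2HSV)
near=(d>0)&(np.hypot(W[...,0]-520,W[...,1]-260)<110)
for nm,m in(("grip top",near&(W[...,2]>40)&(W[...,2]<56)&(hsv[...,1]>90)),("blade+",near&(W[...,2]>5.5)&(W[...,2]<14))):
    m=cv2.morphologyEx(m.astype(np.uint8),cv2.MORPH_OPEN,np.ones((3,3)))>0
    q=W[m];print(nm,len(q),rect(q[:,:2]) if len(q)>9 else "",np.median(q[:,2]) if len(q) else "")
fl=near&(abs(W[...,2])<5.5);print("floor",np.median(W[fl][:,2]))
E
python3 w.py w1
```

```text
1.7 [516.37515546 260.22249579 180.65035105] [ 1.43330029e-01 -3.13750928e+00  8.22888914e-04] [-0.51098541  0.80387011  0.39432922]
grip top 2135 (array([515.3, 263.2]), array([78.6, 15.4]), 5.0) 48.70115134033543
blade+ 3376 (array([523.9, 227.3]), array([160. ,  99.9]), 4.4) 9.218719033967702
floor 1.672771490952229
```

View pics/w1.png

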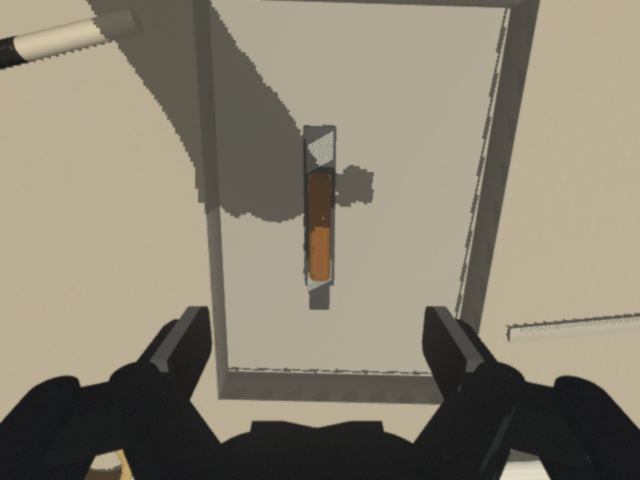

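The wrist view shows the file upright in the tray: grip at (320,225), toe at the bottom (319,300), away from the robot. It agrees with the top view to within 3 mm, so I'm going down to grasp.

>>> drive_tool:
  moves: "0.001 0.004 0.05 0 0 0;0 0 0.055 0 0 0;0 0 0.055 0 0 0;0 0 0.045 0 0 0;0 0 0.03 0 0 0;0 0 0.012 0 0 0;0 0 0 0 0 0"
  fingers: 0.6

```text
t: 2.45
position: [513.8, 265.0, 32.2]
eef_rot: [0.152, -3.136, 0.0]
wrist_force: [-0.3, 0.4, 0.3]
opening: 0.602
```

>>> drive_tool:
  moves: "0 0 0 0 0 0;0 0 0 0 0 0;0 0 0 0 0 0;0 0 0 0 0 0;0 0 0 0 0 0;0 0 0 0 0 0;0 0 0 0 0 0"
  fingers: 0
  squeeze: 80

```text
t: 3.15
position: [516.0, 264.1, 34.3]
eef_rot: [-0.148, 3.136, 0.002]
wrist_force: [-0.9, -0.5, 7.1]
opening: 0.173
```

>>> drive_tool:
  moves: "0 0 -0.02 0 0 0;0 0 -0.05 0 0 0;0 0 -0.06 0 0 0;0 0 -0.06 0 0 0;0 0 -0.06 0 0 0;0 0 0 0 0 0;0 0 0 0 0 0"

```text
t: 3.85
position: [515.1, 263.6, 183.9]
eef_rot: [-0.148, 3.137, 0.001]
wrist_force: [-0.1, 0.8, -3.8]
opening: 0.177
```

```bash
python3 - <<'E'
from h import *
s=arm.read_state();p,d=arm.capture("wrist");cv2.imwrite("pics/w2.png",p[:,:,::-1]);np.savez("pics/w2.npz",p=p,d=d)
q,e=arm.capture("side");cv2.imwrite("pics/s2.png",cv2.resize(q[130:290,180:400],None,fx=3,fy=3)[:,:,::-1])
print({k:s[k] for k in("t","position","eef_rot","wrist_force","torque","opening")})
c=arm.get_calibration("wrist");K=c["camera_matrix"];H=c["hand_eye"]
v,u=np.mgrid[:480,:640];P=np.dstack([(u-K[0,2])/K[0,0]*d,(v-K[1,2])/K[1,1]*d,d])@H[:3,:3].T+H[:3,3]
m=(d>0)&(abs(P[...,1])<16)&(P[...,2]>5)&(P[...,2]<50)
for lo in range(-100,100,10):
    k=m&(P[...,0]>lo)&(P[...,0]<=lo+10)
    if k.sum()>5:print(lo,k.sum(),np.round(np.percentile(P[k][:,1],[2,98]),1),np.round(np.percentile(P[k][:,2],[5,50,95]),1))
E
```

```text
{'t': 3.85, 'position': array([515.06481403, 263.63397036, 183.86797469]), 'eef_rot': array([-1.47876136e-01,  3.13682912e+00,  1.00602283e-03]), 'wrist_force': array([-0.09972881,  0.84435178, -3.76461528]), 'torque': array([-0.06826826,  0.03066029,  0.0161917 ]), 'opening': 0.1767248272684002}
-70 8 [-10.8  13.6] [25.7 26.  26.5]
-60 141 [-11.9  14. ] [24.4 25.5 26.4]
0 230 [-15.6  14.5] [ 6.1 24.7 26.2]
10 352 [-12.3  14.6] [ 5.9 24.9 26.3]
20 272 [-11.8  14. ] [24.3 25.3 26.6]
30 1006 [-11.3  13.7] [ 7.  24.8 26.2]
40 1445 [-11.3  13.6] [23.8 25.  26.1]
50 1501 [-11.3  13.4] [23.7 24.7 26.1]
60 1654 [-11.2  13.6] [23.8 25.  26.2]
70 774 [-11.3  13.4] [24.1 25.2 26.3]
```

View pics/w2.png

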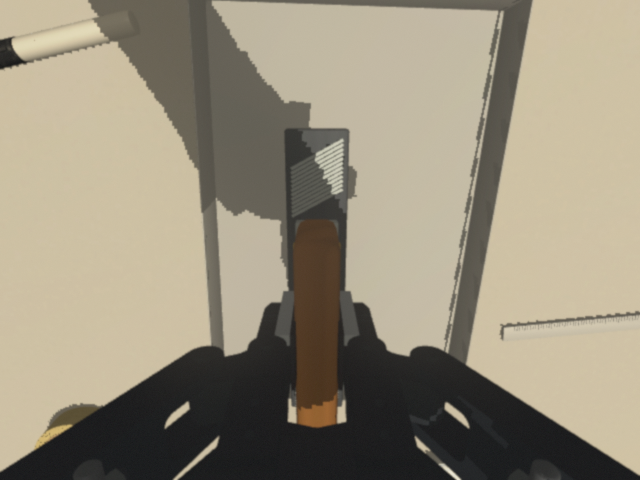

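View pics/s2.png

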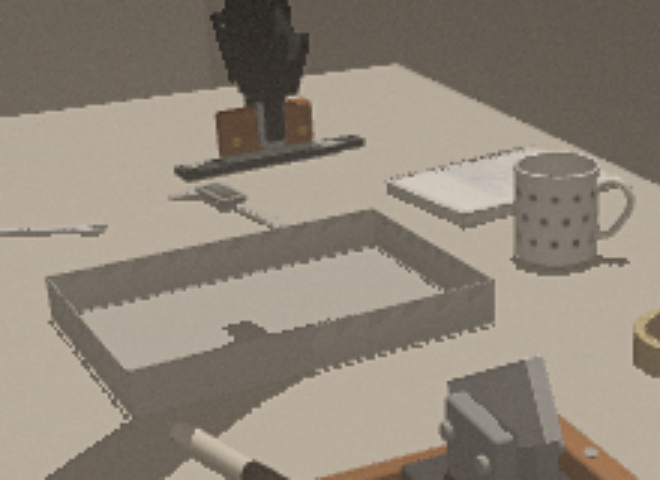

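The file is held straight: blade top at tool z≈25, so the face is at z≈32, level within 0.3°. The heel is at tool x≈76, which puts the file origin about 4 mm ahead of the TCP. Next I carry it to hover over the bar.

```bash
cat >>h.py <<'E'
E0=np.array([528,-89.3,111.8])
def pose(bx,bz,by=0,yaw=-0.8,E=E0,fz=32,ox=-4):
    Rb=Ro.from_euler("ZX",[yaw,-30],degrees=True).as_matrix()
    return E+Rb@np.array([bx+ox,by,bz+fz]),tool_R(yaw,-30)
def where(E=E0,yaw=-0.8,fz=32,ox=-4):
    s=arm.read_state();R=Ro.from_rotvec(s["eef_rot"]).as_matrix()
    Rb=Ro.from_euler("ZX",[yaw,-30],degrees=True).as_matrix()
    o=s["position"]+R@np.array([ox*1.0,0,fz])
    print("t",round(s["t"],2),"file origin in bar frame",np.round(Rb.T@(o-E),1),"rot err deg",np.round(Ro.from_matrix(Rb.T@R@np.diag([-1,1,-1])).as_rotvec(degrees=True),2),"F bar",np.round(Rb.T@s["wrist_force"],1),"op",round(s["opening"],3))
E
python3 -c "
from h import *
P,R=pose(-52,50);print(P);plan(P,R)"
```

```text
[472.57790805 -47.52211442 182.81408311]
rows 9 dist 313.2 ang 30.5 row: 0.0103 -0.0562 0.0132 0.0738 0.0036 0.0151
```

>>> drive_tool:
  moves: "0.0103 -0.0562 0.0132 0.0738 0.0036 0.0151;0.0103 -0.0562 0.0132 0.0738 0.0036 0.0151;0.0103 -0.0562 0.0132 0.0738 0.0036 0.0151;0.0103 -0.0562 0.0132 0.0738 0.0036 0.0151;0.0103 -0.0562 0.0132 0.0738 0.0036 0.0151;0.0103 -0.0562 0.0132 0.0738 0.0036 0.0151;0.0103 -0.0562 0.0132 0.0738 0.0036 0.0151;0.0103 -0.0562 0.0132 0.0738 0.0036 0.0151;0.0103 -0.0562 0.0132 0.0738 0.0036 0.0151;0 0 0 0 0 0;0 0 0 0 0 0;0 0 0 0 0 0"

```text
t: 5.15
position: [474.1, -45.4, 182.7]
eef_rot: [-0.02, -3.035, 0.809]
wrist_force: [0.1, 0.7, -2.9]
opening: 0.175
```

```bash
python3 - <<'E'
from h import *
where();P,R=pose(-52,15);plan(P,R)
s=arm.read_state();p,d=arm.capture("wrist");cv2.imwrite("pics/w3.png",p[:,:,::-1])
W=cloud("wrist",d,s)
Rb=Ro.from_euler("ZX",[-0.8,-30],degrees=True).as_matrix();B=(W-E0)@Rb
hsv=cv2.cvtColor(p,cv2.COLOR_RGB2HSV)
m=(d>0)&(abs(B[...,2])<5)&(abs(B[...,0])<25)&(abs(B[...,1])<70)
m=cv2.morphologyEx(m.astype(np.uint8),cv2.MORPH_OPEN,np.ones((3,3)))>0
q=B[m];print(len(q))
if len(q)>9:print(rect(q[:,:2]),np.percentile(q,[2,50,98],axis=0))
q,e=arm.capture("side");cv2.imwrite("pics/s3.png",cv2.resize(q[170:360,220:440],None,fx=3,fy=3)[:,:,::-1])
E
```

```text
t 5.15 file origin in bar frame [-50.4   2.   51. ] rot err deg [ 0.16 -0.16  0.01] F bar [ 0.   2.  -2.2] op 0.175
rows 2 dist 36.0 ang 0.2 row: 0.0013 -0.0017 0.03 0.0017 0.0018 0.0001
1303
(array([-1.4,  1.8]), array([119.8,  13.6]), 89.5) [[ -7.35190376 -56.96837169  -4.17927844]
 [ -3.14651994 -36.35728872   0.91830172]
 [  4.64552358  60.55545089   2.20873781]]
```

View pics/s3.png

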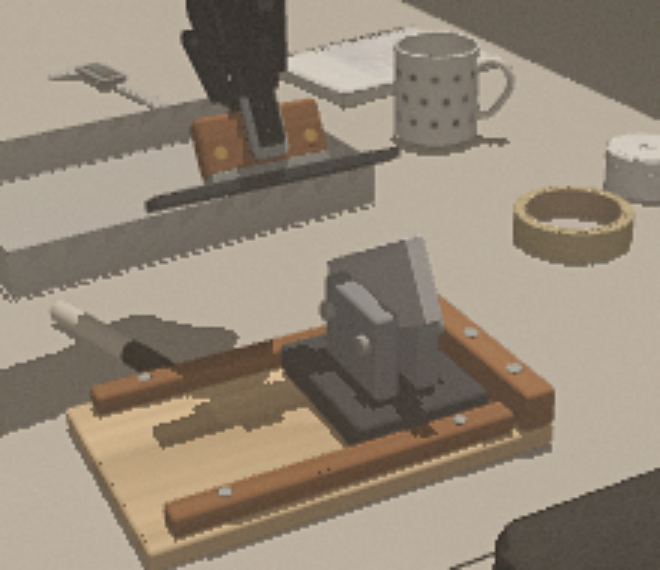

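The side view shows the file parallel above the sloping bar edge. The clamp is off the stop, and the wrist measures the edge at 119.8×13.6 mm, within 2 mm of expected. Now I descend gently.

>>> drive_tool:
  moves: "0 0 0.03 0 0 0;0 0 0.03 0 0 0;0 0 0.01 0 0 0;0 0 0.005 0 0 0;0 0 0.003 0 0 0;0 0 0 0 0 0"

```text
t: 5.85
position: [474.0, -69.5, 143.1]
eef_rot: [-0.022, -3.035, 0.81]
wrist_force: [-0.6, 0.1, -2.4]
opening: 0.176
```

```bash
python3 -c "
from h import *
where()"
```

```text
t 5.85 file origin in bar frame [-50.1   0.9   4.7] rot err deg [ 0.12 -0.19 -0.08] F bar [-0.6  1.3 -2.1] op 0.176
```

>>> drive_tool:
  moves: "0 0 0.003 0 0 0;0 0 0.003 0 0 0;0 0 0 0 0 0"

```text
t: 6.15
position: [473.6, -71.7, 139.9]
eef_rot: [-0.023, -3.034, 0.81]
wrist_force: [0.0, 0.4, -2.0]
opening: 0.174
```

```bash
python3 -c "
from h import *
where()"
```

```text
t 6.15 file origin in bar frame [-50.5   0.6   0.8] rot err deg [ 0.09 -0.15 -0.09] F bar [ 0.   1.3 -1.5] op 0.174
```

>>> drive_tool:
  moves: "0 0 0.002 0 0 0;0 0 0.002 0 0 0;0 0 0 0 0 0"

```text
t: 6.45
position: [476.2, -72.0, 139.1]
eef_rot: [0.021, 3.031, -0.809]
wrist_force: [-1.0, 4.4, 10.1]
opening: 0.169
```

```bash
python3 -c "
from h import *
where()"
```

```text
t 6.45 file origin in bar frame [-47.8   0.8  -0.1] rot err deg [ 0.13 -0.43 -0.11] F bar [-1.1 -1.2 10.9] op 0.169
```

>>> drive_tool:
  moves: "-0.004 0 -0.001 0 0 0;-0.01 0 0 0 0 0;-0.012 0 0 0 0 0;-0.012 0 0 0 0 0"
  squeeze: 115

```text
t: 6.85
position: [487.8, -71.9, 139.4]
eef_rot: [-0.027, -3.018, 0.813]
wrist_force: [-26.6, 24.5, 38.6]
opening: 0.164
```

```bash
python3 -c "
from h import *
where()"
```

```text
t 6.85 file origin in bar frame [-36.8   0.7   0.3] rot err deg [-0.16  0.75 -0.02] F bar [-27.    1.6  45.5] op 0.164
```

>>> drive_tool:
  moves: "0 0 -0.01 0 0 0;0 0 -0.02 0 0 0;0 0 -0.02 0 0 0;0 0 0 0 0 0;0 0 0 0 0 0"

```text
t: 7.35
position: [496.6, -58.0, 164.3]
eef_rot: [-0.023, -3.035, 0.81]
wrist_force: [0.2, -0.0, -2.9]
opening: 0.167
```

```bash
cat >g.py <<'E'
from h import *
import sys
where();s=arm.read_state();p,d=arm.capture("wrist");cv2.imwrite(f"pics/{sys.argv[1]}.png",p[:,:,::-1])
c=arm.get_calibration("wrist");K=c["camera_matrix"];H=c["hand_eye"]
v,u=np.mgrid[:480,:640];P=np.dstack([(u-K[0,2])/K[0,0]*d,(v-K[1,2])/K[1,1]*d,d])@H[:3,:3].T+H[:3,3]
m=(d>0)&(abs(P[...,1])<12)&(P[...,2]>20)&(P[...,2]<32)
for a,b in((-80,-50),(0,25),(30,40),(40,50),(50,60),(60,70),(70,90)):
    k=m&(P[...,0]>a)&(P[...,0]<=b)
    if k.sum()>5:print(a,k.sum(),"x",np.round(np.percentile(P[k][:,0],[1,99]),1),"y",np.round(np.median(P[k][:,1]),1),"z",np.round(P[k][:,2].mean(),2))
W=cloud("wrist",d,s)
Rb=Ro.from_euler("ZX",[-0.8,-30],degrees=True).as_matrix();B=(W-E0)@Rb
m=(d>0)&(abs(B[...,2])<5)&(abs(B[...,0])<40)&(abs(B[...,1])<70)
m=cv2.morphologyEx(m.astype(np.uint8),cv2.MORPH_OPEN,np.ones((3,3)))>0
q=B[m];print("bar",len(q),rect(q[:,:2]) if len(q)>9 else"")
q,e=arm.capture("top");W=cloud("top",e)
hs=cv2.cvtColor(q,cv2.COLOR_RGB2HSV);B=(W-E0)@Rb;m=(e>0)&(abs(B[...,2])<4)&(abs(B[...,1])<62)&(abs(B[...,0])<45)&(hs[...,2]>110)&(hs[...,1]<60)
m=cv2.morphologyEx(m.astype(np.uint8),cv2.MORPH_OPEN,np.ones((3,3)))>0
q=B[m];print("bar top cam",len(q),rect(q[:,:2]) if len(q)>9 else "")
E
python3 g.py w4
```

```text
t 7.35 file origin in bar frame [-27.8   0.6  28.9] rot err deg [ 0.1  -0.16 -0.1 ] F bar [ 0.2  1.4 -2.6] op 0.167
-80 94 x [-64.8 -50.7] y -10.5 z 24.85
0 282 x [ 4.4 24.8] y -10.5 z 24.77
30 542 x [30.3 39.9] y -3.4 z 24.47
40 1312 x [40.1 49.9] y 0.2 z 24.38
50 1423 x [50.1 59.9] y 0.2 z 24.16
60 1477 x [60.2 69.8] y -0.1 z 24.33
70 778 x [70.1 74.7] y 0.1 z 24.57
bar 1915 (array([8., 2.]), array([120. ,  13.6]), 89.5)
bar top cam 109 (array([  8.6, -35.9]), array([46.4, 11.5]), 89.2)
```

>>> drive_tool:
  moves: "0.012 0 0.01 0 0 0;0.012 0 0.015 0 0 0;0 0 0.012 0 0 0;0 0 0.006 0 0 0;0 0 0.002 0 0 0;0 0 0 0 0 0;0 0 0 0 0 0"

```text
t: 8.15
position: [482.5, -71.0, 141.0]
eef_rot: [-0.023, -3.035, 0.81]
wrist_force: [0.1, 0.9, -1.6]
opening: 0.17
```

```bash
python3 -c "
from h import *
where()"
```

```text
t 8.15 file origin in bar frame [-41.6   0.7   2.1] rot err deg [ 0.1  -0.18 -0.1 ] F bar [ 0.1  1.6 -0.9] op 0.17
```

>>> drive_tool:
  moves: "-0.001 0 0.0015 0 0 0;-0.001 0 0.0015 0 0 0;-0.001 0 0.0005 0 0 0;-0.001 0 0 0 0 0"

```text
t: 8.55
position: [483.3, -71.8, 139.6]
eef_rot: [-0.023, -3.032, 0.811]
wrist_force: [-5.6, 6.5, 8.7]
opening: 0.172
```

```bash
python3 -c "
from h import *
where()"
```

```text
t 8.55 file origin in bar frame [-40.9   0.7   0.5] rot err deg [ 0.06 -0.04 -0.08] F bar [-5.7  1.2 10.7] op 0.172
```

>>> drive_tool:
  moves: "-0.003 0 -0.0008 0 0 0;-0.004 0 0 0 0 0;-0.005 0 0 0 0 0"

```text
t: 8.85
position: [491.2, -71.9, 139.7]
eef_rot: [-0.022, -3.033, 0.81]
wrist_force: [-4.4, 4.3, 6.0]
opening: 0.165
```

```bash
python3 -c "
from h import *
where()"
```

```text
t 8.85 file origin in bar frame [-33.    0.8   0.6] rot err deg [ 0.08 -0.09 -0.07] F bar [-4.5  0.7  7.3] op 0.165
```

>>> drive_tool:
  moves: "-0.006 0 -0.0002 0 0 0;-0.006 0 0 0 0 0;-0.006 0 0 0 0 0;-0.006 0 0 0 0 0"

```text
t: 9.25
position: [504.4, -72.0, 139.9]
eef_rot: [-0.024, -3.031, 0.811]
wrist_force: [-7.7, 6.6, 8.7]
opening: 0.173
```

```bash
python3 -c "
from h import *
where()"
```

```text
t 9.25 file origin in bar frame [-19.9   0.7   0.8] rot err deg [ 0.04  0.06 -0.08] F bar [-7.8  1.2 10.8] op 0.173
```

>>> drive_tool:
  moves: "-0.006 0 -0.0005 0 0 0;-0.006 0 -0.0001 0 0 0;-0.006 0 -0.0001 0 0 0;-0.006 0 -0.0001 0 0 0;-0.006 0 -0.0001 0 0 0"

```text
t: 9.75
position: [524.6, -72.5, 140.1]
eef_rot: [-0.023, -3.035, 0.811]
wrist_force: [-0.6, 0.1, -2.8]
opening: 0.17
```

```bash
python3 -c "
from h import *
where()"
```

```text
t 9.75 file origin in bar frame [0.4 0.4 0.9] rot err deg [ 0.09 -0.16 -0.1 ] F bar [-0.6  1.5 -2.4] op 0.17
```

>>> drive_tool:
  moves: "-0.003 0 0.001 0 0 0;-0.004 0 0.001 0 0 0;-0.004 0 0 0 0 0"

```text
t: 10.05
position: [526.3, -72.4, 140.0]
eef_rot: [-0.026, -3.025, 0.812]
wrist_force: [-14.1, 12.3, 20.4]
opening: 0.168
```

```bash
python3 -c "
from h import *
where()"
```

```text
t 10.05 file origin in bar frame [1.9 0.5 0.8] rot err deg [-0.06  0.37 -0.09] F bar [-14.3   0.2  23.7] op 0.168
```

>>> drive_tool:
  moves: "-0.004 0 -0.0007 0 0 0;-0.005 0 0 0 0 0;-0.005 0 0 0 0 0;-0.005 0 0 0 0 0"

```text
t: 10.45
position: [539.1, -72.4, 139.8]
eef_rot: [-0.024, -3.028, 0.811]
wrist_force: [-6.9, 6.3, 8.2]
opening: 0.172
```

```bash
python3 -c "
from h import *
where()"
```

```text
t 10.45 file origin in bar frame [14.8  0.8  0.7] rot err deg [ 0.02  0.19 -0.07] F bar [-7.   1.3 10.2] op 0.172
```

>>> drive_tool:
  moves: "-0.005 0 0 0 0 0;-0.005 0 0 0 0 0;-0.005 0 0 0 0 0;-0.005 0 0 0 0 0"

```text
t: 10.85
position: [551.5, -72.7, 139.7]
eef_rot: [-0.024, -3.029, 0.811]
wrist_force: [-5.5, 5.8, 5.9]
opening: 0.167
```

```bash
python3 -c "
from h import *
where()"
```

```text
t 10.85 file origin in bar frame [27.2  0.7  0.7] rot err deg [ 0.03  0.15 -0.07] F bar [-5.6  2.   8. ] op 0.167
```

>>> drive_tool:
  moves: "-0.005 0 0 0 0 0;-0.005 0 0 0 0 0;-0.005 0 0 0 0 0;-0.005 0 0 0 0 0"

```text
t: 11.25
position: [563.9, -73.0, 139.7]
eef_rot: [-0.024, -3.03, 0.811]
wrist_force: [-3.9, 4.8, 5.1]
opening: 0.166
```

>>> drive_tool:
  moves: "-0.005 0 0.0002 0 0 0;-0.005 0 0 0 0 0;-0.005 0 0 0 0 0;-0.005 0 0 0 0 0"

```text
t: 11.65
position: [575.8, -73.2, 139.6]
eef_rot: [-0.024, -3.029, 0.811]
wrist_force: [-4.1, 3.7, 4.3]
opening: 0.172
```

```bash
python3 -c "
from h import *
where()"
```

```text
t 11.65 file origin in bar frame [51.5  0.7  0.5] rot err deg [ 0.04  0.13 -0.08] F bar [-4.2  1.   5.6] op 0.172
```

>>> drive_tool:
  moves: "-0.003 0 -0.004 0 0 0;-0.001 0 -0.016 0 0 0;0 0 -0.03 0 0 0;0.03 0 0 0 0 0;0.04 0 0 0 0 0;0.04 0 0 0 0 0;0.04 0 0 0 0 0;0.018 0 0.02 0 0 0;0 0 0.02 0 0 0;0 0 0.005 0 0 0;0 0 0 0 0 0;0 0 0 0 0 0"

```text
t: 12.85
position: [480.7, -70.3, 142.3]
eef_rot: [0.023, 3.034, -0.81]
wrist_force: [-0.0, 0.1, -3.1]
opening: 0.171
```

```bash
python3 g.py w5
```

```text
t 12.85 file origin in bar frame [-43.4   0.7   3.6] rot err deg [ 0.12 -0.23 -0.11] F bar [-0.   1.6 -2.6] op 0.171
-80 94 x [-64.1 -50.8] y -10.5 z 24.76
0 284 x [ 4.7 24.7] y -10.4 z 24.71
30 544 x [30.4 39.9] y -3.0 z 24.46
40 1317 x [40.1 49.9] y -0.2 z 24.37
50 1416 x [50.1 60. ] y 0.3 z 24.16
60 1476 x [60.2 69.8] y -0.1 z 24.34
70 776 x [70.1 74.7] y 0.3 z 24.58
bar 0 
bar top cam 154 (array([  8.5, -11.6]), array([11.5, 96.3]), 0.6)
```

>>> drive_tool:
  moves: "0 0 0.003 0 0 0;-0.001 0 0.0015 0 0 0;-0.002 0 0.001 0 0 0;-0.003 0 0 0 0 0;-0.004 0 0 0 0 0"

```text
t: 13.45
position: [481.3, -71.8, 139.6]
eef_rot: [-0.024, -3.026, 0.812]
wrist_force: [-12.1, 11.1, 16.4]
opening: 0.167
```

```bash
python3 -c "
from h import *
where()"
```

```text
t 13.45 file origin in bar frame [-43.1   0.7   0.5] rot err deg [-0.03  0.28 -0.03] F bar [-12.2   1.3  19.7] op 0.167
```

>>> drive_tool:
  moves: "-0.004 0 -0.0006 0 0 0;-0.004 0 0 0 0 0;-0.005 0 0 0 0 0"

```text
t: 13.75
position: [491.9, -71.7, 139.6]
eef_rot: [-0.022, -3.032, 0.81]
wrist_force: [-5.3, 4.7, 6.5]
opening: 0.167
```

```bash
python3 -c "
from h import *
where()"
```

```text
t 13.75 file origin in bar frame [-32.3   1.    0.7] rot err deg [ 0.07 -0.01 -0.04] F bar [-5.4  0.7  7.9] op 0.167
```

>>> drive_tool:
  moves: "-0.005 0 0 0 0 0;-0.005 0 0 0 0 0;-0.005 0 0 0 0 0"

```text
t: 14.05
position: [499.1, -71.7, 139.7]
eef_rot: [-0.023, -3.028, 0.811]
wrist_force: [-8.1, 7.9, 11.7]
opening: 0.171
```

>>> drive_tool:
  moves: "-0.005 0 -0.0002 0 0 0;-0.005 0 0 0 0 0;-0.005 0 0 0 0 0"

```text
t: 14.35
position: [509.4, -71.9, 139.8]
eef_rot: [-0.023, -3.03, 0.811]
wrist_force: [-6.5, 5.8, 8.0]
opening: 0.172
```

N≈12.

>>> drive_tool:
  moves: "-0.005 0 0 0 0 0;-0.005 0 0 0 0 0;-0.005 0 0 0 0 0"

```text
t: 14.65
position: [517.5, -72.0, 139.8]
eef_rot: [-0.024, -3.029, 0.811]
wrist_force: [-7.6, 6.1, 9.3]
opening: 0.168
```

>>> drive_tool:
  moves: "-0.005 0 0 0 0 0;-0.005 0 0 0 0 0;-0.005 0 0 0 0 0"

```text
t: 14.95
position: [526.6, -72.1, 139.8]
eef_rot: [-0.024, -3.029, 0.811]
wrist_force: [-5.6, 5.9, 7.9]
opening: 0.166
```

Steady at about 12 N, so I'm carrying on at the same height.

>>> drive_tool:
  moves: "-0.005 0 0 0 0 0;-0.005 0 0 0 0 0;-0.005 0 0 0 0 0;-0.005 0 0 0 0 0"

```text
t: 15.35
position: [538.8, -72.4, 139.8]
eef_rot: [-0.024, -3.029, 0.811]
wrist_force: [-5.7, 4.7, 5.8]
opening: 0.173
```

>>> drive_tool:
  moves: "-0.005 0 0 0 0 0;-0.005 0 0 0 0 0;-0.005 0 0 0 0 0;-0.005 0 0 0 0 0"

```text
t: 15.75
position: [551.1, -72.6, 139.7]
eef_rot: [-0.024, -3.029, 0.811]
wrist_force: [-5.7, 5.0, 6.0]
opening: 0.167
```

>>> drive_tool:
  moves: "-0.005 0 0 0 0 0;-0.005 0 0 0 0 0;-0.005 0 0 0 0 0;-0.005 0 0 0 0 0"

```text
t: 16.15
position: [563.3, -72.9, 139.7]
eef_rot: [-0.024, -3.03, 0.811]
wrist_force: [-3.2, 2.2, 2.4]
opening: 0.172
```

>>> drive_tool:
  moves: "-0.005 0 0.0002 0 0 0;-0.005 0 0 0 0 0;-0.005 0 0 0 0 0;-0.005 0 0 0 0 0"

```text
t: 16.55
position: [575.3, -73.1, 139.6]
eef_rot: [-0.024, -3.03, 0.811]
wrist_force: [-2.7, 3.2, 3.1]
opening: 0.17
```

```bash
python3 -c "
from h import *
where()"
```

```text
t 16.55 file origin in bar frame [51.   0.7  0.5] rot err deg [ 0.04  0.12 -0.08] F bar [-2.8  1.2  4.3] op 0.17
```

Stroke one was in contact throughout, from toe at about 29 mm to about 123 mm. Now lifting and returning.

>>> drive_tool:
  moves: "-0.003 0 -0.004 0 0 0;-0.001 0 -0.016 0 0 0;0 0 -0.03 0 0 0;0.03 0 0 0 0 0;0.04 0 0 0 0 0;0.04 0 0 0 0 0;0.04 0 0 0 0 0;0.018 0 0.02 0 0 0;0 0 0.02 0 0 0;0 0 0.005 0 0 0;0 0 0 0 0 0;0 0 0 0 0 0"

```text
t: 17.75
position: [480.1, -70.2, 142.3]
eef_rot: [0.023, 3.035, -0.81]
wrist_force: [0.0, 0.4, -2.4]
opening: 0.171
```

```bash
python3 -c "
from h import *
where()"
```

```text
t 17.75 file origin in bar frame [-44.1   0.8   3.7] rot err deg [ 0.12 -0.23 -0.11] F bar [ 0.   1.5 -1.9] op 0.171
```

>>> drive_tool:
  moves: "0 0 0.003 0 0 0;-0.001 0 0.0012 0 0 0;-0.002 0 0.0009 0 0 0;-0.003 0 0 0 0 0"

```text
t: 18.15
position: [480.2, -71.8, 139.6]
eef_rot: [-0.024, -3.03, 0.811]
wrist_force: [-9.2, 7.6, 10.8]
opening: 0.17
```

```bash
python3 -c "
from h import *
where()"
```

```text
t 18.15 file origin in bar frame [-44.1   0.6   0.5] rot err deg [ 0.01  0.11 -0.07] F bar [-9.3  1.1 13.1] op 0.17
```

>>> drive_tool:
  moves: "-0.004 0 -0.0002 0 0 0;-0.004 0 0 0 0 0;-0.004 0 0 0 0 0"

```text
t: 18.45
position: [489.0, -71.7, 139.7]
eef_rot: [-0.022, -3.033, 0.81]
wrist_force: [-3.4, 3.5, 3.1]
opening: 0.166
```

>>> drive_tool:
  moves: "-0.005 0 0.0002 0 0 0;-0.005 0 0 0 0 0;-0.005 0 0 0 0 0"

```text
t: 18.75
position: [495.7, -71.8, 139.7]
eef_rot: [-0.024, -3.028, 0.811]
wrist_force: [-9.3, 8.8, 13.0]
opening: 0.173
```

N≈18, so I'm easing slightly.

>>> drive_tool:
  moves: "-0.005 0 -0.0002 0 0 0;-0.005 0 0 0 0 0;-0.005 0 0 0 0 0"

```text
t: 19.05
position: [505.8, -71.9, 139.8]
eef_rot: [-0.023, -3.03, 0.811]
wrist_force: [-7.7, 7.2, 8.6]
opening: 0.168
```

>>> drive_tool:
  moves: "-0.005 0 0 0 0 0;-0.005 0 0 0 0 0;-0.005 0 0 0 0 0"

```text
t: 19.35
position: [514.0, -72.0, 139.8]
eef_rot: [-0.024, -3.029, 0.811]
wrist_force: [-7.8, 7.9, 9.9]
opening: 0.168
```

>>> drive_tool:
  moves: "-0.005 0 0 0 0 0;-0.005 0 0 0 0 0;-0.005 0 0 0 0 0"

```text
t: 19.65
position: [523.1, -72.1, 139.8]
eef_rot: [-0.024, -3.029, 0.811]
wrist_force: [-6.9, 6.9, 9.9]
opening: 0.166
```

>>> drive_tool:
  moves: "-0.005 0 0 0 0 0;-0.005 0 0 0 0 0;-0.005 0 0 0 0 0;-0.005 0 0 0 0 0"

```text
t: 20.05
position: [535.2, -72.3, 139.8]
eef_rot: [-0.024, -3.029, 0.811]
wrist_force: [-7.2, 6.2, 7.9]
opening: 0.17
```

>>> drive_tool:
  moves: "-0.005 0 0 0 0 0;-0.005 0 0 0 0 0;-0.005 0 0 0 0 0;-0.005 0 0 0 0 0"

```text
t: 20.45
position: [547.5, -72.6, 139.8]
eef_rot: [-0.024, -3.029, 0.811]
wrist_force: [-5.0, 4.8, 6.1]
opening: 0.167
```

>>> drive_tool:
  moves: "-0.005 0 0 0 0 0;-0.005 0 0 0 0 0;-0.005 0 0 0 0 0;-0.005 0 0 0 0 0"

```text
t: 20.85
position: [559.8, -72.9, 139.7]
eef_rot: [-0.024, -3.03, 0.811]
wrist_force: [-3.9, 3.9, 4.8]
opening: 0.165
```

>>> drive_tool:
  moves: "-0.005 0 0.0001 0 0 0;-0.005 0 0.0001 0 0 0;-0.005 0 0 0 0 0;-0.005 0 0 0 0 0;-0.005 0 0 0 0 0"

```text
t: 21.35
position: [574.8, -73.1, 139.6]
eef_rot: [-0.024, -3.03, 0.811]
wrist_force: [-3.8, 4.4, 4.4]
opening: 0.172
```

```bash
python3 -c "
from h import *
where()"
```

```text
t 21.35 file origin in bar frame [50.5  0.7  0.5] rot err deg [ 0.04  0.12 -0.09] F bar [-3.8  1.5  5.9] op 0.172
```

Two full strokes are done. Lifting clear and heading back to the tray.

>>> drive_tool:
  moves: "-0.003 0 -0.004 0 0 0;-0.001 0 -0.016 0 0 0;0 0 -0.035 0 0 0;0 0 -0.04 0 0 0;0 0 0 0 0 0;0 0 0 0 0 0"

```text
t: 21.95
position: [579.8, -45.0, 189.2]
eef_rot: [0.022, 3.035, -0.81]
wrist_force: [0.4, -0.1, -3.0]
opening: 0.163
```

```bash
python3 -c "
from h import *
where();plan([515,263.6,170],tool_R(5.3))"; python3 g.py w6|tail -2
```

```text
t 21.95 file origin in bar frame [55.3  0.4 57.6] rot err deg [ 0.12 -0.22 -0.1 ] F bar [ 0.4  1.4 -2.7] op 0.163
rows 10 dist 315.9 ang 30.5 row: 0.009 0.0512 -0.0117 -0.0664 -0.003 -0.0133
bar 2985 (array([8.8, 1.9]), array([ 12.5, 120.4]), 0.1)
bar top cam 133 (array([  8.2, -25. ]), array([11.3, 69.3]), 0.2)
```

>>> drive_tool:
  moves: "0.009 0.0512 -0.0117 -0.0664 -0.003 -0.0133;0.009 0.0512 -0.0117 -0.0664 -0.003 -0.0133;0.009 0.0512 -0.0117 -0.0664 -0.003 -0.0133;0.009 0.0512 -0.0117 -0.0664 -0.003 -0.0133;0.009 0.0512 -0.0117 -0.0664 -0.003 -0.0133;0.009 0.0512 -0.0117 -0.0664 -0.003 -0.0133;0.009 0.0512 -0.0117 -0.0664 -0.003 -0.0133;0.009 0.0512 -0.0117 -0.0664 -0.003 -0.0133;0.009 0.0512 -0.0117 -0.0664 -0.003 -0.0133;0.009 0.0512 -0.0117 -0.0664 -0.003 -0.0133;0 0 0 0 0 0;0 0 0 0 0 0"

```text
t: 23.25
position: [514.6, 262.3, 168.7]
eef_rot: [0.144, -3.135, 0.004]
wrist_force: [-0.4, 0.1, -4.0]
opening: 0.168
```

```bash
python3 -c "
from h import *
s=arm.read_state();print(s['t'],s['position']);plan([515,263.6,38],tool_R(5.3),n=1)"
```

```text
23.25 [514.61339043 262.3232531  168.66019974]
rows 1 dist 130.7 ang 0.2 row: -0.0016 0.0026 0.2178 -0.0034 -0.0042 -0.0012
```

>>> drive_tool:
  moves: "0 0 0.05 -0.003 -0.004 0;0 0 0.06 0 0 0;0 0 0.05 0 0 0;0 0 0.035 0 0 0;0 0 0.018 0 0 0;0 0 0.006 0 0 0;0 0 0 0 0 0;0 0 0 0 0 0"

```text
t: 24.05
position: [516.0, 264.1, 39.2]
eef_rot: [-0.143, 3.135, 0.004]
wrist_force: [0.3, 0.7, -2.6]
opening: 0.169
```

>>> drive_tool:
  moves: "0 0 0.0015 0 0 0;0 0 0.0015 0 0 0;0 0 0 0 0 0;0 0 0 0 0 0"

```text
t: 24.45
position: [515.3, 264.1, 36.8]
eef_rot: [-0.144, 3.136, 0.004]
wrist_force: [0.4, 0.4, -2.6]
opening: 0.168
```

>>> drive_tool:
  moves: "0 0 0.0015 0 0 0;0 0 0.0015 0 0 0;0 0 0.0015 0 0 0;0 0 0 0 0 0;0 0 0 0 0 0"

```text
t: 24.95
position: [515.2, 264.1, 34.4]
eef_rot: [-0.144, 3.136, 0.004]
wrist_force: [-1.3, -1.2, 5.4]
opening: 0.168
```

>>> drive_tool:
  moves: "0 0 0 0 0 0;0 0 0 0 0 0;0 0 0 0 0 0;0 0 0 0 0 0;0 0 0 0 0 0"
  fingers: 0.55
  squeeze: 40

```text
t: 25.45
position: [515.2, 264.0, 33.7]
eef_rot: [-0.144, 3.137, 0.004]
wrist_force: [0.4, 0.2, 0.3]
opening: 0.548
```

>>> drive_tool:
  moves: "0 0 -0.02 0 0 0;0 0 -0.05 0 0 0;0 0 -0.06 0 0 0;0 0 -0.06 0 0 0;0 0 -0.06 0 0 0;0 0 -0.03 0 0 0;0 0 0 0 0 0;0 0 0 0 0 0"

```text
t: 26.25
position: [514.8, 263.5, 202.4]
eef_rot: [-0.144, 3.136, 0.004]
wrist_force: [0.3, 0.3, -0.4]
opening: 0.551
```

```bash
python3 w.py w7; python3 - <<'E'
from h import *
q,e=arm.capture("top");cv2.imwrite("pics/top7.png",q[:,:,::-1]);W=cloud("top",e);Rb=Ro.from_euler("ZX",[-0.8,-30],degrees=True).as_matrix();B=(W-E0)@Rb
hs=cv2.cvtColor(q,cv2.COLOR_RGB2HSV);m=(e>0)&(abs(B[...,2])<4)&(abs(B[...,1])<62)&(abs(B[...,0])<45)&(hs[...,2]>110)&(hs[...,1]<60)
m=cv2.morphologyEx(m.astype(np.uint8),cv2.MORPH_OPEN,np.ones((3,3)))>0
print("bar",rect(B[m][:,:2]))
E
```

```text
26.25 [514.77165231 263.45980575 202.3622687 ] [-0.14369219  3.1357341   0.0041029 ] [ 0.32549753  0.30640704 -0.38974682]
grip top 1832 (array([514.5, 265. ]), array([78.2, 15.6]), 4.8) 48.69300998704669
blade+ 2910 (array([522.8, 228.8]), array([160. , 101.9]), 3.8) 9.180810921792926
floor 1.6409354542790027
bar (array([8.7, 0.1]), array([ 11.7, 118. ]), 0.3)
```

View pics/top7.png

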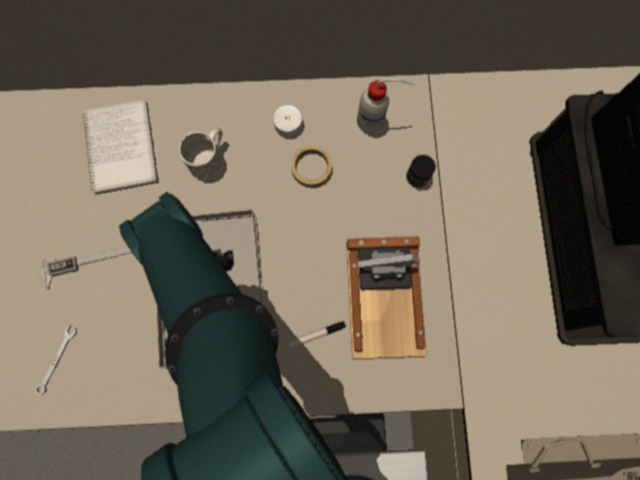

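The top view shows the clamp plate up against the stop (388,247). The pen (317,334), tape (312,166) and jar (421,170) haven't moved, and the gripper is clear. Handing in.

```bash
python3 -c "
from rig import arm
print(arm.finish_job())"
```

```text
the job is handed in; nothing more can be done
None
```

The file made two full forward strokes over the clamped edge and is back flat in the tray. The job was handed in with the robot's clock at about 26 s of the 50 s allowed.

- **Strokes:** On both full strokes the toe went from about 29 mm to 122–123 mm past the bar. Sampled pressing force was about 6–22 N, with the file within about 0.3° of flat. I lifted it clear at the forward end of each one and carried it back through the air.
- **Two imperfect passes came first:**
  - The first pass stuck after about 11 mm at about 48 N, probably as the clamp reached its stop, so I lifted off.
  - The second pass lost contact part-way. I pressed again and ran it to the end, but I do not count it.
- **Last checks:**
  - The bar sat 8.7 mm forward of my reference. It began at −1.4 mm and read 8.0–8.8 mm after every pass, so the clamp moved about 10 mm and stayed put.
  - In the last top picture the clamp plate is up against the stop, and the pen, tape and jar have not moved.
  - The file's grip top was at 48.7 mm (49 mm expected), within 2 mm of where it started.
- **Limits of the checks:** Force was sampled only every 0.3–0.5 s, so a brief loss of contact between samples cannot be ruled out. The first top-camera fix on the file disagreed with the wrist camera by about 3 mm; I used the wrist value.

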